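# Hold a V-block over the demagnetiser

### The arm

A 6-joint arm with a two-finger parallel gripper is mounted at the origin on the work surface. World frame = base frame: x ahead of the robot, y to its left, z up, the work surface at z = 0. Lengths are in mm, angles in degrees, forces in N, time in s.
With the tool pointing down it reaches from about 350 to 875 mm from the base axis. Payload 4.2 kg.
Tool frame: the origin (TCP) lies on the centre line of the jaws, within the pads' length; the fingertips stand 22 mm ahead of it and the grasp point (between the pads) lies 3 mm ahead of it; z points along the fingers, y is the direction in which the jaws open and shut (so a half turn about z gives the same grasp; the last joint's range is limited). The gripper opens to 87 mm and grips with 3 to 60 N. Pads are 19 mm wide; open, the fingers measure 117 mm over their backs; the gripper's body (75 mm by 190 mm) begins 51 mm behind the grasp point.
Start: joints at [79.504, 22.042, 0.453, 0, -68.411, -14.817], TCP at [267.196, 564.983, 244.55] pointing down, gripper open.
Joint ranges: [-179.83, 179.83], [-69.29, 118.12], [-61.27, 80.66], [-181.25, 117.63], [-171.15, -9.14], [-177.46, 177.46]. Speed limits (degrees/s): [159.86, 159.86, 180, 180, 180, 180].

### API

Orientations are given as a 3x3 rotation matrix whose columns are the frame's x, y, z axes.
In Python, from workcell import telemetry, eyes, order gives the robot as it stands. The module is installed in compiled form; this text tells all that it offers.
- The arm moves only by the shell command python3 -m handwheel 'ROWS' [OPENING]. ROWS is text: rows parted by semicolons, each of 4 numbers parted by spaces: the shift along the tool's x, y, z in mm, then the turn about the tool's z in degrees. A call has exactly 10 rows; each row shifts and turns the commanded pose from where the row before left it, along the tool's axes as they then stand; what a row does not reach is not made up. A row lasts 1/12 s, in which the tool goes at most 41.7 mm and 7.16 degrees, less where a joint would pass 70% of its speed; a pose out of reach is approached as far as the arm can. A call is refused whole if a number of a shift passes 41.7 or a number of a turn 7.16, either way. A call with a gripper value outside its range is refused whole. OPENING is the finger opening in mm, from 0 to 87, set as the call begins (- or left out, the last holds). The fingers move at their own pace and stop on an object; the grip force is fixed at half the most. Time passes only in rows, so rows that do not move let the fingers close, or fill a call up. It gives the time, the measured TCP pose, the force and the opening at its end, in the units of the state.
- telemetry.get_obs(): the state, without advancing time (a new reading comes with each control period).
- eyes.grab_frame(name): name is "scene" or "side" or "wrist"; returns the picture (400x640x3 uint8, blue, green, red); there is no depth.
- eyes.calibration(name): a dict with "fx", "fy", "cx", "cy" (pixels), "dist" ([k1, k2, p1, p2, k3] as OpenCV has them; the pictures are not rectified), "R" (3x3) and "t" (3): a world point X has camera coordinates R X + t. Camera axes: x right, y down, z forward; pixel columns grow to the right and rows downward; lengths in mm; the calibration is good to about 2 mm. A picture is of the moment at which its call begins: read the wrist's pose just before it. calibration takes no time and is no camera call; for the wrist camera it gives the pose at the moment of the call.
- order.finish_job(): hands the job in, once; it reports no verdict.
The state is a dict: "time_s": time; "joint_pos": joint angles; "joint_velocities": joint speeds; "effort": joint torques, N m; "ee_pos": TCP position; "eef_rot": TCP orientation; "force": force on the tool from outside, world axes, zero at the start; "torque": the same for the moment, N m; "finger_gap": finger opening in mm.
Only numpy, scipy, OpenCV 4.12 (cv2) and the standard library are available. Lean on these libraries where they do the work, as an engineer would, in place of code of your own. Each camera call takes 0.05 s, during which the arm holds its last target.

### The job

Demagnetise the ground V-block: with the block still away from the demagnetiser, turn the unit's selector to the two-tick mark; then pick the V-block up, carry it over the things in between without knocking anything out of place, and hold it level and still about 10 mm above the middle of the pole plate, its length square across the brass gap. It must never touch the unit, where it would chatter and mark its ground face. Finish while still holding it there: do not set it down or let go.

Things in the scene. Friction and masses are not known exactly. Their poses are not given: they have to be found in the camera images.
- vblock_center (a point): Centre (17.5 mm above its underside) of the V-block: loose bare steel block with a 90-degree V groove, 27 mm wide, along the middle of its top; 70 mm long (x axis, along the groove), 40 mm wide (y), 35 mm high (z up), 0.58 to 0.70 kg, groove up on the bench. Long sides flat, 40 mm apart, with a clamping slot (5 mm deep) 12 to 18 mm above the underside. Same when turned end for end.
- vblock: The same V-block; origin in the middle of its underside, same axes.
- pole_mid (a point): Middle of the top face of the demagnetiser's pole plate, 100 mm above the bench, z up. The plate is two steel plates side by side, together 154 mm (y axis) by 124 mm (x axis), with a 12 mm brass gap strip flush between them, running along x through this point: a block lies square across the gap when its length is along this y axis.
- demag: The demagnetiser, a grey box fixed to the bench, 140 mm (x) by 290 mm (y); origin mid-underside, axes as pole_mid, which is at (0,-60,100) mm. The housing under the pole plate (90 mm high) fills y -145 to 25 mm; from there to y 145 is a control deck, 80 mm high, with the selector at (-20, 87) mm and a lamp and fuse cap at x = 52 mm, up to 90 mm high.
- selector (a joint): Selector angle, rad, growing clockwise from above. Detents: 0 off (ring mark), 0.698 one tick, 1.396 two ticks, 2.094 three ticks. Starts at off or one tick. The detent (up to 0.08 N m) pulls the handle onto the nearest mark when let go. Pointer end has a white line; it points at 60 degrees minus this angle from the demagnetiser's x axis towards its y. Marks lie 33 mm from the axis.
- selector_grip (a point): On the selector's vertical turning axis, at grip height: 111 mm above the bench, 31 mm above the deck. The handle is an upright black bar 44 mm long, 12 mm thick, top 123 mm above the bench, on a skirt 42 mm in diameter, 12 mm high. The frame turns with it: x along the bar to the pointer end, y across. The pole housing is 62 mm away: open the fingers no more than 50 mm here.
- baulk_center (a point): Centre of a loose timber baulk lying between the blocks and the demagnetiser: 240 mm long (x), 70 mm wide (y), 60 mm high (this point is 30 mm up). A spanner lies on it. Leave it in place.
- spanner_center (a point): Centre of a loose steel spanner, 170 mm long (x), 28 mm wide, 8 mm thick, lying on top of the baulk, its top 68 mm above the bench. Leave it in place.
- plain_block_center (a point): Centre of a loose plain steel block with dark holes in its top, 76 x 50 x 25 mm high. Leave it in place.
- step_block_center (a point): Centre (22.5 mm up) of a loose steel stair-shaped step block, 76 x 30 x 45 mm high. Leave it in place.
- sleeve_center (a point): Centre (56 mm up) of a loose steel taper sleeve standing on end, 52 mm diameter, 112 mm high. Leave it in place.
- brush_center (a point): Point 22 mm up in the middle of a loose wooden chip brush, 230 mm long (x), 44 mm wide, 42 mm high. Leave it in place.
There are look-alikes about, which are no part of the job. What is shaped like the vblock but brown is not meant.

How it is judged:
By the outcome, as a careful person would: the job done as asked, in the order asked, and still so for the second after the job is handed in, while the arm keeps its last pose, push and grip.
It also fails if it takes over 59 s, if anything falls off the work surface, if the arm or the gripper's body presses on something with over 40 N, if the wrist force passes 120 N, or if a joint passes its speed limit or range.

## Working session

There is one attempt and no reset: what is moved stays moved. The work goes in short steps, Python scripts to look and compute and a shell command to move; the robot and the scene stay as the last step left them, time stands still between calls to the robot, and variables do not carry over. Pictures are saved under pics/ and viewed, and the job is handed in when it is done.

```bash
mkdir -p pics; ls
python3 - <<'E'
from workcell import telemetry, eyes
import cv2, numpy as np, json
print(telemetry.get_obs())
for n in ["scene","side","wrist"]:
    c=eyes.calibration(n); im=eyes.grab_frame(n); cv2.imwrite(f"pics/{n}0.png",im)
    print(n,{k:np.round(v,3).tolist() for k,v in c.items()})
E
```

```text
pics
{'time_s': 0.0, 'joint_pos': array([ 7.95000550e+01,  2.20905381e+01,  3.78140909e-01, -3.07823897e-02,
       -6.84124270e+01, -1.48154168e+01]), 'joint_velocities': array([-0.13614797,  0.00204384,  0.02861308,  0.04871145, -0.08734185,
        0.00793577]), 'effort': array([ 6.71819525e-04, -3.90657628e+01,  1.87404174e+01,  4.22005087e+00,
        1.10372464e-02, -1.85159856e-04]), 'ee_pos': array([266.99314733, 564.46202548, 243.44608551]), 'eef_rot': array([[ 9.03883196e-01, -4.27778422e-01, -8.88209557e-04],
       [-4.27779338e-01, -9.03880872e-01, -2.05102410e-03],
       [ 7.45482231e-05,  2.23384391e-03, -9.99997502e-01]]), 'force': array([ 0.80602663, -0.14310182,  0.73854254]), 'torque': array([-0.00356857, -0.00323989,  0.01220008]), 'finger_gap': 87.05906136408535}
scene {'fx': 395.524, 'fy': 395.524, 'cx': 311.35, 'cy': 202.303, 'dist': [-0.1, 0.0, 0.0, 0.0, 0.0], 'R': [[0.786, 0.617, -0.015], [0.341, -0.454, -0.823], [-0.515, 0.642, -0.568]], 't': [-429.35, -94.884, 1199.926]}
side {'fx': 511.391, 'fy': 511.391, 'cx': 319.977, 'cy': 197.299, 'dist': [0.025, 0.0, 0.0, 0.0, 0.0], 'R': [[-0.999, -0.034, -0.001], [-0.026, 0.782, -0.622], [0.022, -0.622, -0.783]], 't': [530.63, 41.246, 1341.7]}
wrist {'fx': 322.83, 'fy': 322.83, 'cx': 323.066, 'cy': 202.055, 'dist': [-0.019, 0.0, 0.0, 0.0, 0.0], 'R': [[-0.429, -0.903, 0.002], [-0.868, 0.413, 0.276], [-0.25, 0.116, -0.961]], 't': [623.747, -35.728, 391.097]}
```

View pics/scene0.png

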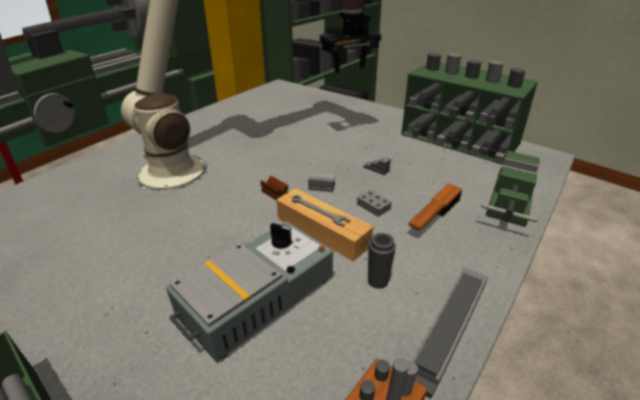

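View pics/side0.png

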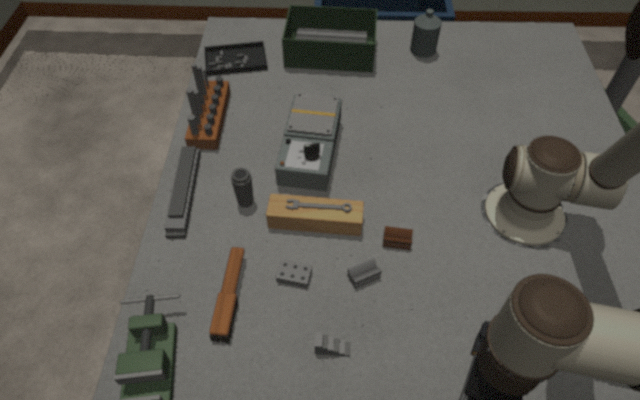

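View pics/wrist0.png

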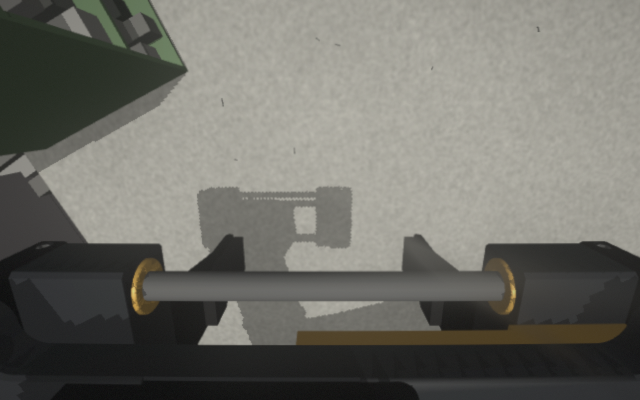

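The scene view shows the demagnetiser (225,295), its selector (281,235), the baulk and spanner (323,220), a grey V-shaped block (321,184) and a brown one (273,187). In the side view the grey block is at (364,272) and the brown at (398,238). The grey bare-steel one fits the description. Next I'll enlarge crops to confirm it and measure.

```bash
cat > h.py <<'E'
import cv2, numpy as np
from workcell import telemetry, eyes
def ray(c,px):
    K=np.array([[c['fx'],0,c['cx']],[0,c['fy'],c['cy']],[0,0,1.]])
    u=cv2.undistortPoints(np.array(px,float).reshape(-1,1,2),K,np.array(c['dist'],float)).reshape(-1,2)
    R=np.array(c['R']);t=np.array(c['t']).ravel()
    return -R.T@t,(np.c_[u,np.ones(len(u))])@R
def onplane(c,px,z):
    o,d=ray(c,px); return o+d*((z-o[2])/d[:,2])[:,None]
def proj(c,X):
    K=np.array([[c['fx'],0,c['cx']],[0,c['fy'],c['cy']],[0,0,1.]])
    return cv2.projectPoints(np.array(X,float).reshape(-1,1,3),cv2.Rodrigues(np.array(c['R']))[0],np.array(c['t'],float),K,np.array(c['dist'],float))[0].reshape(-1,2)
def crop(src,dst,x0,y0,x1,y1,s):
    im=cv2.imread(src) if isinstance(src,str) else src
    cv2.imwrite(dst,cv2.resize(im[y0:y1,x0:x1],None,fx=s,fy=s,interpolation=cv2.INTER_CUBIC))
E
python3 - <<'E'
from h import *
crop('pics/side0.png','pics/side_v.png',260,180,420,300,5)
crop('pics/side0.png','pics/side_d.png',265,80,365,200,5)
crop('pics/scene0.png','pics/scene_d.png',160,160,400,340,3)
E
```

```text
(no output)
```

View pics/side_v.png

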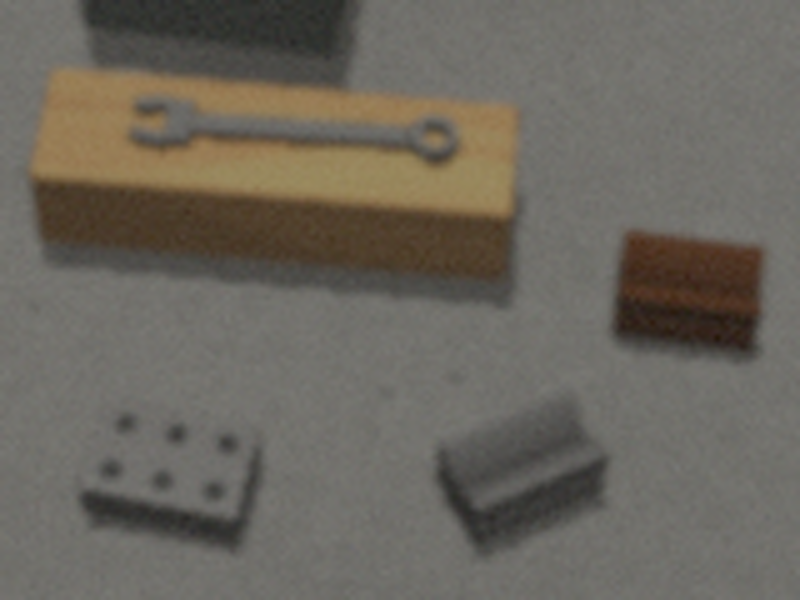

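View pics/side_d.png

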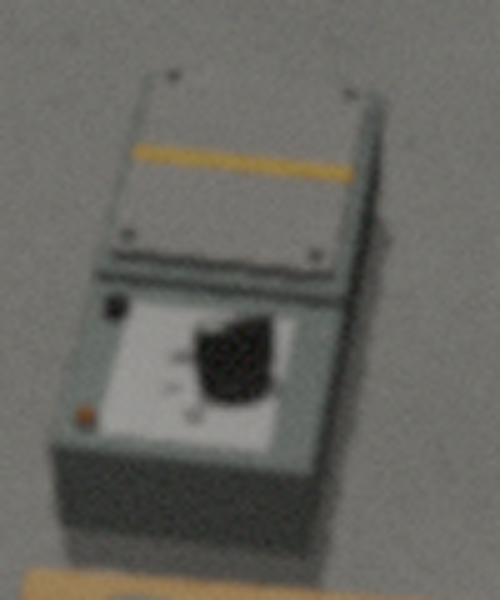

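View pics/scene_d.png

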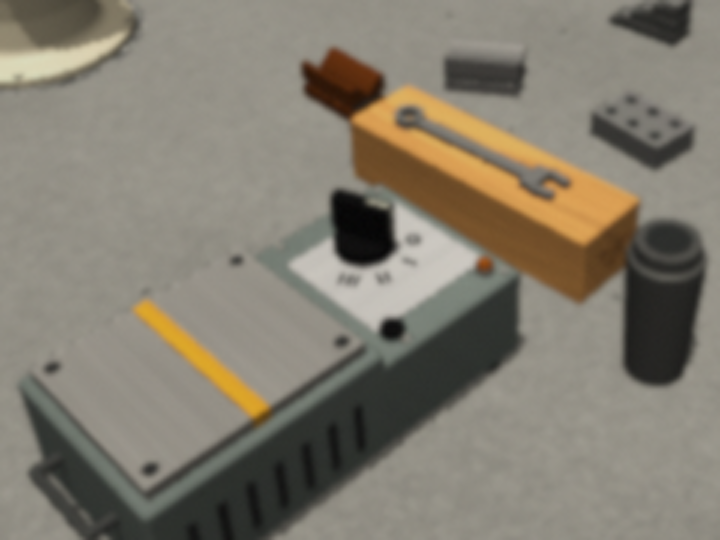

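The crops confirm it: the bare grey block with a groove is the V-block, and the brown one is the decoy. The selector sits near the O mark. Now measuring.

Run:
```python
from h import *
S=eyes.calibration('scene');D=eyes.calibration('side')
np.set_printoptions(precision=1,suppress=True)
f=lambda p,o,s:np.array(p)/s+np.array(o)
# cropped pixel centre shift: resize => (p+.5)/s-.5
f=lambda p,o,s:(np.array(p)+.5)/s-.5+np.array(o)
print('brass side',onplane(D,f([[133,153],[353,174]],(265,80),5),100))
print('brass scene',onplane(S,f([[140,305],[262,415]],(160,160),3),100))
print('plate scene',onplane(S,f([[32,375],[147,492],[365,345],[240,252]],(160,160),3),100))
print('plate side',onplane(D,f([[148,72],[375,95],[325,275],[105,258]],(265,80),5),100))
print('v side',onplane(D,f([[438,448],[478,512],[606,458],[572,392]],(260,180),5),35))
print('v scene top',onplane(S,f([[447,62],[520,68],[525,46],[452,44]],(160,160),3),35))
print('baulk side',onplane(D,f([[52,70],[520,104],[515,215],[32,180]],(260,180),5),60))
print('plain side',onplane(D,f([[80,490],[240,518],[260,440],[105,410]],(260,180),5),25))
print('brown side',onplane(D,f([[620,285],[760,310],[762,245],[628,232]],(260,180),5),35))
print('deck marks side O I II',onplane(D,f([[195,416],[172,388],[182,357]],(265,80),5),80), 'lamp/fuse',onplane(D,f([[86,416],[115,307]],(265,80),5),85))
print('scene O I II III',onplane(S,f([[414,240],[410,263],[384,280],[348,281]],(160,160),3),80))
print('handle top scene',onplane(S,f([[333,195],[385,200]],(160,160),3),123))
print('handle top side',onplane(D,f([[203,332],[270,322]],(265,80),5),123))
```

```text
brass side [[ 621.  -266.2  100. ]
 [ 496.8 -253.   100. ]]
brass scene [[ 500.6 -253.6  100. ]
 [ 624.1 -269.6  100. ]]
plate scene [[ 496.8 -331.5  100. ]
 [ 614.7 -344.2  100. ]
 [ 633.3 -194.3  100. ]
 [ 513.2 -180.9  100. ]]
plate side [[ 617.1 -335.7  100. ]
 [ 485.2 -320.   100. ]
 [ 510.7 -172.6  100. ]
 [ 630.5 -181.7  100. ]]
v side [[460.2 205.4  35. ]
 [441.9 238.5  35. ]
 [382.  208.   35. ]
 [396.6 172.6  35. ]]
v scene top [[407.5 165.3  35. ]
 [466.5 196.6  35. ]
 [447.7 230.8  35. ]
 [391.3 193.2  35. ]]
baulk side [[658.4   4.9  60. ]
 [420.   19.   60. ]
 [423.8  88.1  60. ]
 [661.7  74.8  60. ]]
plain side [[626.8 227.5  25. ]
 [551.5 239.8  25. ]
 [544.  197.9  25. ]
 [618.7 183.9  25. ]]
brown side [[371.2 110.6  35. ]
 [303.9 122.9  35. ]
 [299.9  84.2  35. ]
 [365.8  78.6  35. ]]
deck marks side O I II [[ 576.9  -85.8   80. ]
 [ 590.2 -105.4   80. ]
 [ 586.1 -128.2   80. ]] lamp/fuse [[ 633.5  -79.4   85. ]
 [ 624.2 -159.5   85. ]]
scene O I II III [[ 579.3  -85.5   80. ]
 [ 592.2 -105.2   80. ]
 [ 589.5 -128.3   80. ]
 [ 571.5 -143.2   80. ]]
handle top scene [[ 542.  -121.   123. ]
 [ 572.5 -104.5  123. ]]
handle top side [[ 572.7 -105.4  123. ]
 [ 538.3 -113.8  123. ]]
```

Two views agree: pole middle about (560.5,-260.5), demagnetiser yaw about -6.6° and selector axis about (558,-113). I'll fly over the selector at the current height, with the fingers set to 40 mm.

```bash
python3 -m handwheel '15.3 13.6 0 0;30.7 27.2 0 0;30.7 27.2 0 0;30.7 27.2 0 0;30.7 27.2 0 0;30.7 27.2 0 0;30.7 27.2 0 0;30.7 27.2 0 0;30.7 27.2 0 0;30.7 27.2 0 0' 40
python3 -m handwheel '30.7 27.2 0 0;30.7 27.2 0 0;30.7 27.2 0 0;30.7 27.2 0 0;30.7 27.2 0 7;30 25 0 7;30 20 0 7;15 6 0 7;0 0 0 7;0 0 0 7' 40
python3 -m handwheel '0 0 0 7;0 0 0 7;0 0 0 7;0 0 0 7;0 0 0 7;0 0 0 7;0 0 0 0;0 0 0 0;0 0 0 0;0 0 0 0' 40
python3 - <<'E'
from h import *
c=eyes.calibration('wrist');o=telemetry.get_obs()
im=eyes.grab_frame('wrist');cv2.imwrite('pics/w1.png',im)
print(o['ee_pos'],o['joint_pos'],np.degrees(np.arctan2(o['eef_rot'][1,0],o['eef_rot'][0,0])))
np.save('c1.npy',c,allow_pickle=True)
E
```

```text
time_s: 0.98
ee_pos: [420.4, 204.7, 244.6]
eef_rot: [[0.904, -0.427, 0.0], [-0.427, -0.904, 0.0], [-0.0, -0.0, -1.0]]
force: [1.4, -0.0, 0.3]
finger_gap: 40.9
time_s: 1.82
ee_pos: [529.4, -70.0, 243.8]
eef_rot: [[0.377, -0.926, -0.001], [-0.926, -0.377, -0.0], [-0.0, 0.001, -1.0]]
force: [-0.5, 0.1, 1.0]
finger_gap: 40.1
time_s: 2.65
ee_pos: [529.4, -68.5, 244.5]
eef_rot: [[-0.329, -0.944, -0.0], [-0.944, 0.329, 0.0], [0.0, 0.0, -1.0]]
force: [0.3, -0.7, -0.2]
finger_gap: 39.9
[529.44644986 -68.47269888 244.4785748 ] [ 1.00464849e+01  1.31749677e+01 -1.23387924e+01 -3.75396064e-03
 -6.44931107e+01 -2.92586348e+01] -109.21376658163267
```

View pics/w1.png

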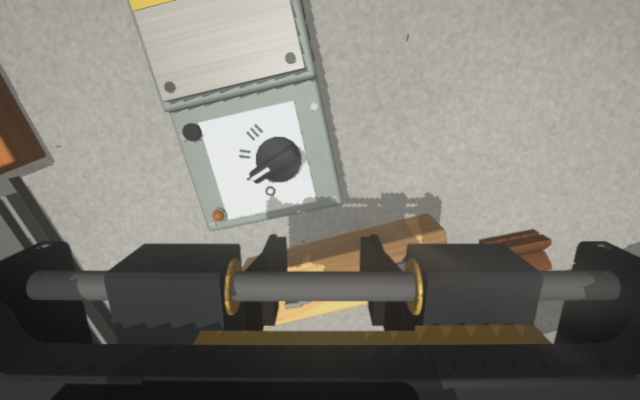

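Run:
```python
from h import *
crop('pics/w1.png','pics/w1s.png',160,90,350,235,4)
crop('pics/w1.png','pics/w1p.png',110,0,350,110,3)
```

```text
(no output)
```

View pics/w1s.png

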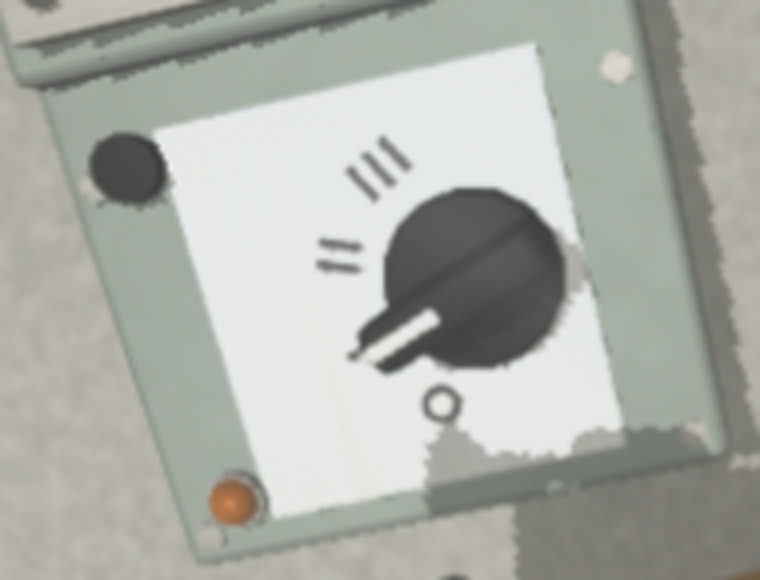

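Run:
```python
from h import *
np.set_printoptions(precision=1,suppress=True)
c=np.load('c1.npy',allow_pickle=True).item()
f=lambda p:(np.array(p)+.5)/4-.5+np.array((160,90))
b=onplane(c,f([[372,360],[437,316]]),123); d=b[0]-b[1];print('white line',b,np.degrees(np.arctan2(d[1],d[0])))
m=onplane(c,f([[442,404],[352,356],[340,255],[378,168]]),80)[:,:2];print('marks',m)
# centre fit radius 33
from scipy.optimize import least_squares
r=least_squares(lambda p:np.concatenate([[m[i,0]-p[0]-33*np.cos(np.radians(p[2]-40*i)),m[i,1]-p[1]-33*np.sin(np.radians(p[2]-40*i))] for i in (0,2,3)]),[558,-113,53])
print('fit',r.x,'yaw',r.x[2]-60,r.fun)
print('lamp/fuse',onplane(c,f([[234,502],[128,168]]),88))
g=lambda p:(np.array(p)+.5)/4-.5+np.array((160,90))
print('deck corners far',onplane(c,f([[210,560],[722,450]]),80))
print('fine screws plate',onplane(c,np.array([[169.5,87.5],[290.5,58]]),100))
print('plate edge',onplane(c,np.array([[164,101],[304,68]]),100))
```

```text
white line [[ 577.  -106.3  123. ]
 [ 560.9 -110.4  123. ]] 14.196003164192254
marks [[ 577.1  -85.1]
 [ 593.2 -103.4]
 [ 586.4 -126.7]
 [ 570.2 -142.3]]
fit [ 557.2 -111.7   53. ] yaw -7.014778522944361 [ 0.1  0.2 -0.2 -0.   0.1 -0.2]
lamp/fuse [[ 632.   -80.5   88. ]
 [ 621.8 -161.1   88. ]]
deck corners far [[647.5 -66.9  80. ]
 [516.5 -51.5  80. ]]
fine screws plate [[ 619.  -199.4  100. ]
 [ 515.1 -186.9  100. ]]
plate edge [[ 628.3 -191.2  100. ]
 [ 507.3 -176.1  100. ]]
```

The pointer is at one tick, heading about 14° (one tick predicts 13.2°). Next: centre over the axis, align, then descend.

```bash
python3 -m handwheel '16 -20.5 0 0;16 -20.5 0 0;0 0 0 7.15;0 0 0 7.15;0 0 0 7.15;0 0 0 7.15;0 0 0 7.15;0 0 0 7.15;0 0 0 7.15;0 0 0 7.15' 40
python3 -m handwheel '0 0 0 0;0 0 20 0;0 0 20 0;0 0 15 0;0 0 10 0;0 0 0 0;0 0 0 0;0 0 0 0;0 0 0 0;0 0 0 0' 40
python3 - <<'E'
from h import *
o=telemetry.get_obs()
im=eyes.grab_frame('wrist');cv2.imwrite('pics/w2.png',im)
R=o['eef_rot'];print(o['ee_pos'],np.degrees(np.arctan2(R[1,0],R[0,0])))
print(R.T@(np.array([557.5,-112.2,0])-o['ee_pos']))
E
```

```text
time_s: 3.53
ee_pos: [557.6, -112.3, 244.5]
eef_rot: [[-0.974, -0.228, -0.0], [-0.228, 0.974, -0.0], [0.0, 0.0, -1.0]]
force: [-0.4, 0.5, -0.2]
finger_gap: 39.8
time_s: 4.37
ee_pos: [558.2, -112.2, 180.6]
eef_rot: [[-0.972, -0.234, 0.002], [-0.234, 0.972, 0.0], [-0.002, -0.0, -1.0]]
force: [-0.5, 0.5, -0.1]
finger_gap: 39.6
[ 558.1724809  -112.22843912  180.62587122] -166.48217116601106
[  1.02681587   0.26889669 180.62400653]
```

View pics/w2.png

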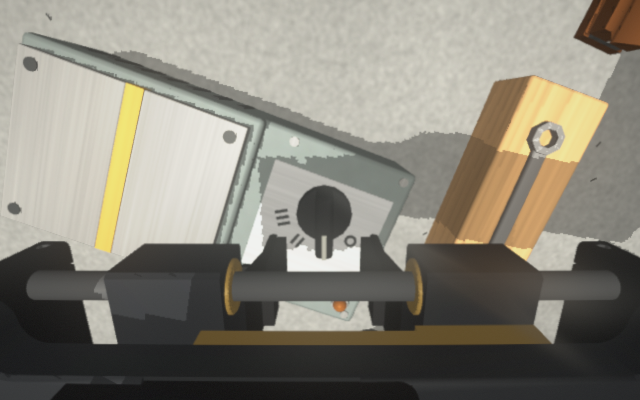

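The handle lies upright in the picture at (323,225), centred between the fingers. Descend and grip.

```bash
python3 -m handwheel '0 0 15 0;0 0 15 0;0 0 12 0;0 0 10 0;0 0 7.6 0;0 0 4 0;0 0 0 0;0 0 0 0;0 0 0 0;0 0 0 0' 40
python3 -m handwheel '0 0 0 0;0 0 0 0;0 0 0 0;0 0 0 0;0 0 0 0;0 0 0 0;0 0 0 0;0 0 0 0;0 0 0 0;0 0 0 0' 6
python3 - <<'E'
from h import *
np.set_printoptions(precision=1,suppress=True)
print('brass', onplane(eyes.calibration('wrist'),[[1,1]],100)[0]*0)
o=telemetry.get_obs();print(o['ee_pos'],o['force'],o['torque'],o['finger_gap'])
E
```

```text
time_s: 5.25
ee_pos: [557.9, -112.3, 116.5]
eef_rot: [[-0.972, -0.233, 0.001], [-0.233, 0.972, 0.0], [-0.001, -0.0, -1.0]]
force: [0.1, 0.0, 0.3]
finger_gap: 39.9
time_s: 6.08
ee_pos: [557.5, -112.1, 116.0]
eef_rot: [[-0.972, -0.233, -0.0], [-0.233, 0.972, 0.0], [0.0, 0.0, -1.0]]
force: [-0.8, 2.4, 0.7]
finger_gap: 11.7
brass [ 0. -0.  0.]
[ 557.5 -112.1  116. ] [-0.8  2.4  0.7] [ 0.7  0.1 -0. ] 11.678394802624961
```

```bash
python3 -m handwheel '0 0 0 3;0 0 0 5;0 0 0 5;0 0 0 5;0 0 0 5;0 0 0 5;0 0 0 5;0 0 0 5;0 0 0 2.5;0 0 0 0' 6
python3 -m handwheel '0 0 0 0;0 0 0 0;0 0 0 0;0 0 0 0;0 0 0 0;0 0 0 0;0 0 0 0;0 0 0 0;0 0 0 0;0 0 0 0' 40
python3 -m handwheel '0 0 -10 0;0 0 -15 0;0 0 -25 0;0 0 -25 0;0 0 -25 0;0 0 -20 0;0 0 -10 0;0 0 0 0;0 0 0 0;0 0 0 0' 40
python3 - <<'E'
from h import *
c=eyes.calibration('wrist');np.save('c3.npy',c,allow_pickle=True);o=telemetry.get_obs()
im=eyes.grab_frame('wrist');cv2.imwrite('pics/w3.png',im)
R=o['eef_rot'];print(o['ee_pos'],np.degrees(np.arctan2(R[1,0],R[0,0])),o['joint_pos'])
E
```

```text
time_s: 6.92
ee_pos: [557.7, -111.7, 116.0]
eef_rot: [[-0.891, 0.455, 0.0], [0.455, 0.891, 0.001], [0.0, 0.001, -1.0]]
force: [-0.6, 3.5, 1.3]
finger_gap: 12.1
time_s: 7.75
ee_pos: [557.6, -112.3, 116.0]
eef_rot: [[-0.891, 0.454, 0.0], [0.454, 0.891, -0.0], [-0.0, 0.0, -1.0]]
force: [0.4, -0.1, -0.5]
finger_gap: 40.2
time_s: 8.58
ee_pos: [556.7, -112.1, 244.4]
eef_rot: [[-0.891, 0.454, -0.003], [0.454, 0.891, 0.0], [0.003, -0.001, -1.0]]
force: [-0.3, 0.2, 0.0]
finger_gap: 39.9
[ 556.7007107  -112.14277337  244.41669188] 152.97120326434546 [ 4.93466976e+00  1.65775727e+01 -7.64214947e+00 -4.09322174e-02
 -6.59431450e+01 -1.21946653e+02]
```

View pics/w3.png

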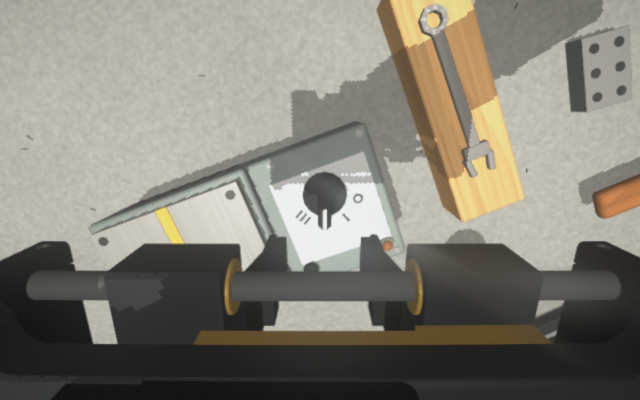

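The pointer line at (325,215) sits midway between the I mark (347,217) and the III mark (303,218), so the selector is on two ticks. On to the V-block.

```bash
python3 - <<'E'
from h import *
crop('pics/w3.png','pics/w3s.png',270,150,400,280,5)
E
python3 -m handwheel '14.5 12.1 0 0;28.9 24.3 0 0;28.9 24.3 0 0;28.9 24.3 0 0;28.9 24.3 0 0;28.9 24.3 0 0;28.9 24.3 0 0;28.9 24.3 0 0;28.9 24.3 0 0;14.7 12.2 0 0' 75
python3 -m handwheel '0 0 0 -6.75;0 0 0 -6.75;0 0 0 -6.75;0 0 0 -6.75;0 0 0 -6.75;0 0 0 -6.75;0 0 0 -6.75;0 0 0 -6.75;0 0 0 0;0 0 0 0' 75
python3 - <<'E'
from h import *
c=eyes.calibration('wrist');np.save('c4.npy',c,allow_pickle=True);o=telemetry.get_obs()
im=eyes.grab_frame('wrist');cv2.imwrite('pics/w4.png',im)
R=o['eef_rot'];print(o['ee_pos'],np.degrees(np.arctan2(R[1,0],R[0,0])),o['joint_pos'])
print(proj(c,[[424,201,35]]))
E
```

```text
time_s: 9.47
ee_pos: [423.2, 203.2, 244.8]
eef_rot: [[-0.892, 0.452, -0.002], [0.452, 0.892, -0.001], [0.001, -0.002, -1.0]]
force: [-0.3, -0.7, -0.1]
finger_gap: 74.2
time_s: 10.3
ee_pos: [424.6, 200.6, 244.9]
eef_rot: [[-0.893, -0.451, -0.002], [-0.451, 0.893, -0.002], [0.002, -0.001, -1.0]]
force: [0.8, 0.7, 0.2]
finger_gap: 75.0
[424.56237589 200.56358664 244.91717175] -153.19099965054977 [ 4.51769374e+01  6.78251134e+00 -2.03166202e+01 -1.00879596e-02
 -6.30332963e+01 -1.08363315e+02]
[[323.22198651 181.51009013]]
```

View pics/w4.png

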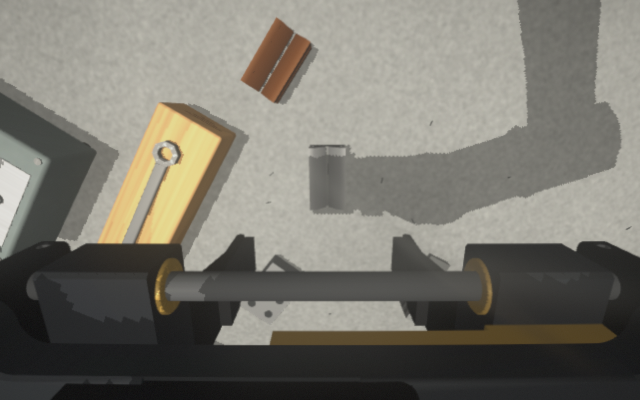

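View pics/w3s.png

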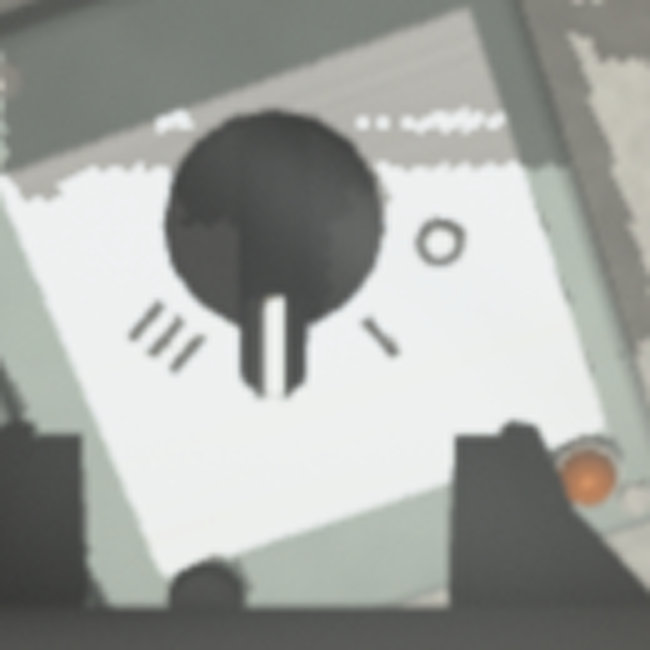

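The selector is confirmed on two ticks: its pointer hides the II mark, with I and III on either side. The grey V-block is at (328,182), with its groove vertical in the picture and already nearly aligned with the tool. I'll enlarge it and measure.

Run:
```python
from h import *
crop('pics/w4.png','pics/w4s.png',290,130,370,230,6)
```

```text
(no output)
```

View pics/w4s.png

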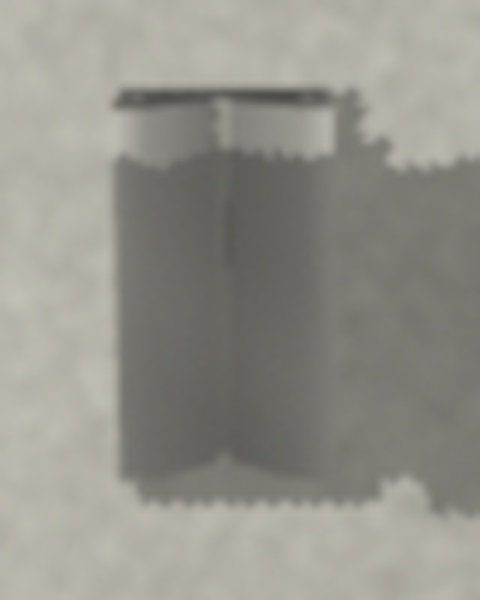

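Run:
```python
from h import *
np.set_printoptions(precision=1,suppress=True)
c=np.load('c4.npy',allow_pickle=True).item()
f=lambda p:(np.array(p)+.5)/6-.5+np.array((290,130))
m=onplane(c,f([[112,104],[337,104],[330,482],[120,482]]),35);print(m,m.mean(0))
print([np.linalg.norm(m[i]-m[(i+1)%4]) for i in range(4)])
a=lambda d:np.degrees(np.arctan2(d[1],d[0]))
print('edge angs',a(m[0]-m[3]),a(m[1]-m[2]))
g=onplane(c,f([[218,105],[228,457]]),21.5);print('groove',g,a(g[0]-g[1]),g.mean(0))
o=telemetry.get_obs();R=o['eef_rot'];print(R.T@(m.mean(0)-o['ee_pos']),a(R[:,0]),R.T@(g.mean(0)-o['ee_pos']))
```

```text
[[397.3 169.5  35. ]
 [379.1 205.6  35. ]
 [442.5 237.5  35. ]
 [460.4 202.   35. ]] [419.8 203.6  35. ]
[np.float64(40.416593343242866), np.float64(71.0269173743738), np.float64(39.78974436728754), np.float64(71.02416262566966)]
edge angs -152.75882809133753 -153.26451987318185
groove [[390.1 187.3  21.5]
 [450.3 220.   21.5]] -151.4992630605894 [420.2 203.6  21.5]
[  2.6   4.9 210.1] -153.1790921122649 [  2.3   4.8 223.6]
```

Measured 40.4 x 71.0 mm at z=35, which matches 40 x 70; centre (419.8,203.6), heading -152.9°. Shift, descend, check, then grip.

```bash
python3 -m handwheel '2.5 4.9 0 -0.5;0 0 20 0;0 0 30 0;0 0 30 0;0 0 30 0;0 0 20 0;0 0 10 0;0 0 0 0;0 0 0 0;0 0 0 0' 75
python3 - <<'E'
from h import *
im=eyes.grab_frame('wrist');cv2.imwrite('pics/w5.png',im)
o=telemetry.get_obs();R=o['eef_rot'];print(o['ee_pos'],np.degrees(np.arctan2(R[1,0],R[0,0])))
E
```

```text
time_s: 11.18
ee_pos: [421.0, 204.7, 106.8]
eef_rot: [[-0.887, -0.462, 0.001], [-0.462, 0.887, 0.001], [-0.002, 0.0, -1.0]]
force: [0.1, 0.9, 0.2]
finger_gap: 74.9
[421.04206307 204.77981254 107.04622603] -152.51254475040452
```

View pics/w5.png

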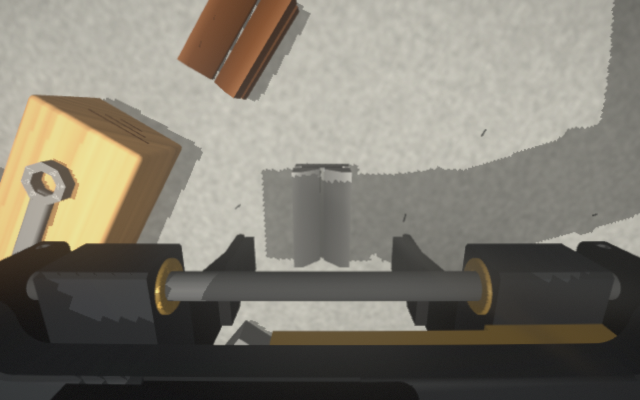

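The block is centred between the fingers (columns 293–350, mid 322). Final descent and grip.

```bash
python3 -m handwheel '1.5 0 15 0;0 0 20 0;0 0 20 0;0 0 15 0;0 0 8 0;0 0 4 0;0 0 0 0;0 0 0 0;0 0 0 0;0 0 0 0' 75
python3 -m handwheel '0 0 0 0;0 0 0 0;0 0 0 0;0 0 0 0;0 0 0 0;0 0 0 0;0 0 0 0;0 0 0 0;0 0 0 0;0 0 0 0' 34
python3 - <<'E'
from h import *
im=eyes.grab_frame('wrist');cv2.imwrite('pics/w6.png',im)
o=telemetry.get_obs();R=o['eef_rot'];print(o['ee_pos'],np.degrees(np.arctan2(R[1,0],R[0,0])),o['force'])
E
```

```text
time_s: 12.07
ee_pos: [419.6, 203.9, 24.8]
eef_rot: [[-0.887, -0.462, 0.001], [-0.462, 0.887, 0.001], [-0.002, 0.001, -1.0]]
force: [0.4, -1.0, -0.2]
finger_gap: 75.1
time_s: 12.9
ee_pos: [419.1, 203.2, 23.9]
eef_rot: [[-0.887, -0.461, -0.0], [-0.461, 0.887, -0.0], [0.0, -0.0, -1.0]]
force: [1.6, -2.0, 0.4]
finger_gap: 40.0
[419.1024295  203.208061    23.90636779] -152.51765703587085 [ 0.353303   -0.63334119  0.33182492]
```

View pics/w6.png

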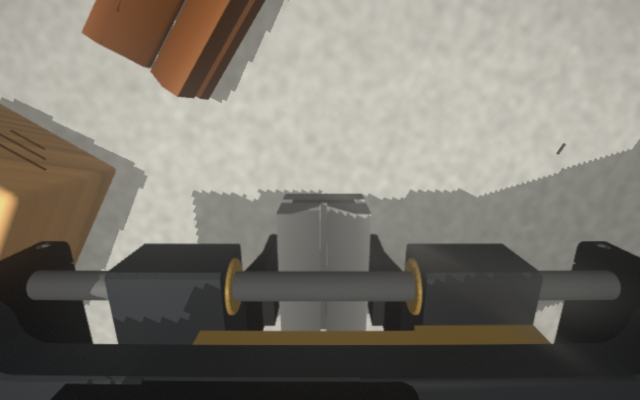

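Gripped at a 40.0 mm gap, pads about the middle of the block. Lift.

```bash
python3 -m handwheel '0 0 -3 0;0 0 -6 0;0 0 -12 0;0 0 -20 0;0 0 -25 0;0 0 -25 0;0 0 -25 0;0 0 -25 0;0 0 -25 0;0 0 -14 0' 34
python3 -m handwheel '0 0 0 0;0 0 0 -5.6;0 0 0 -5.6;0 0 0 -5.6;0 0 0 -5.6;0 0 0 -5.6;0 0 0 -5.6;0 0 0 -5.6;0 0 0 -5.6;0 0 0 -5.6' 34
python3 - <<'E'
from h import *
im=eyes.grab_frame('wrist');cv2.imwrite('pics/w7.png',im)
P=[]
for i in range(4):
    eyes.grab_frame('side'); o=telemetry.get_obs();P.append(np.r_[o['ee_pos'],o['force']])
P=np.array(P);print(P.round(1))
R=o['eef_rot'];h=np.degrees(np.arctan2(R[1,0],R[0,0]));print(h,o['joint_pos'].round(1))
print(R.T@(np.array([559.7,-260.4,0])-P[:,:3].mean(0)))
E
```

```text
time_s: 13.78
ee_pos: [419.1, 203.6, 206.5]
eef_rot: [[-0.887, -0.462, 0.002], [-0.462, 0.887, 0.002], [-0.003, 0.001, -1.0]]
force: [2.2, 1.1, -5.5]
finger_gap: 39.8
time_s: 14.62
ee_pos: [417.7, 202.5, 201.8]
eef_rot: [[-0.206, -0.979, -0.004], [-0.979, 0.206, -0.002], [0.003, 0.004, -1.0]]
force: [0.8, 0.2, -5.8]
finger_gap: 39.7
[[ 4.178e+02  2.026e+02  2.020e+02  3.000e-01 -2.000e-01 -6.700e+00]
 [ 4.180e+02  2.027e+02  2.023e+02  2.000e-01 -2.000e-01 -5.100e+00]
 [ 4.183e+02  2.029e+02  2.026e+02  4.000e-01 -7.000e-01 -5.300e+00]
 [ 4.185e+02  2.030e+02  2.030e+02 -3.000e-01 -4.000e-01 -5.600e+00]]
-102.24894986551843 [ 46.    8.7 -24.6  -0.  -56.8 -58.2]
[ 422.32576364 -236.90853604  202.73624338]
```

View pics/w7.png

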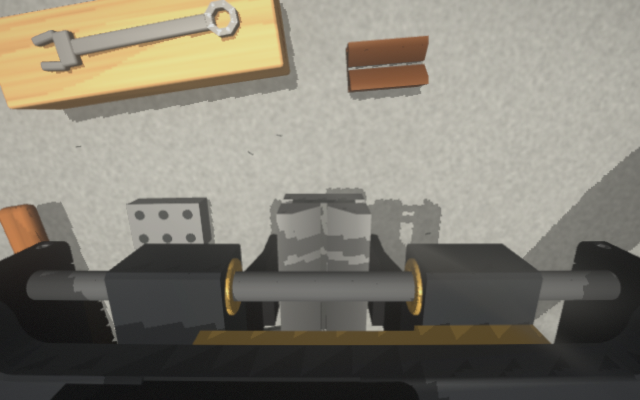

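Lifted: about -5.7 N of weight, gap steady at 39.7–40 mm, and the block is unmoved in the jaws. Carry it over at about 180 mm underside height.

```bash
python3 -m handwheel '7.3 -4.1 0 0;14.6 -8.2 0 0;24.4 -13.7 0 0;24.4 -13.7 0 0;24.4 -13.7 0 0;24.4 -13.7 0 0;24.4 -13.7 0 0;24.4 -13.7 0 0;24.4 -13.7 0 0;24.4 -13.7 0 0' 34
python3 -m handwheel '24.4 -13.7 0 0;24.4 -13.7 0 0;24.4 -13.7 0 0;24.4 -13.7 0 0;24.4 -13.7 0 0;24.4 -13.7 0 0;24.4 -13.7 0 0;17.1 -9.6 0 0;9.8 -5.5 0 0;7.3 -4.1 0 0' 34
python3 -m handwheel '0 0 0 -1.8;0 0 0 -1.8;0 0 0 -1.8;0 0 0 0;0 0 0 0;0 0 0 0;0 0 0 0;0 0 0 0;0 0 0 0;0 0 0 0' 34
python3 - <<'E'
from h import *
c=eyes.calibration('wrist');np.save('c8.npy',c,allow_pickle=True)
for n in ('wrist','scene','side'):cv2.imwrite(f'pics/{n}8.png',eyes.grab_frame(n))
P=[]
for i in range(3):
    eyes.grab_frame('side'); o=telemetry.get_obs();P.append(np.r_[o['ee_pos'],o['force']])
P=np.array(P);print(P.round(1))
R=o['eef_rot'];h=np.degrees(np.arctan2(R[1,0],R[0,0]));print(h,R.round(4),o['finger_gap'])
print(R.T@(np.array([559.7,-260.4,0])-P[:,:3].mean(0)))
E
```

```text
time_s: 15.7
ee_pos: [492.6, -36.3, 203.8]
eef_rot: [[-0.211, -0.977, -0.0], [-0.977, 0.211, 0.0], [0.0, 0.0, -1.0]]
force: [1.0, 0.0, -5.9]
finger_gap: 39.6
time_s: 16.53
ee_pos: [561.9, -260.5, 203.0]
eef_rot: [[-0.212, -0.977, -0.002], [-0.977, 0.212, 0.001], [-0.0, 0.002, -1.0]]
force: [0.1, 0.5, -5.5]
finger_gap: 39.7
time_s: 17.37
ee_pos: [562.3, -259.0, 204.0]
eef_rot: [[-0.117, -0.993, 0.0], [-0.993, 0.117, 0.0], [-0.0, -0.0, -1.0]]
force: [-0.6, 0.1, -6.4]
finger_gap: 39.6
[[ 5.623e+02 -2.590e+02  2.040e+02  1.000e-01  1.000e-01 -6.300e+00]
 [ 5.623e+02 -2.591e+02  2.039e+02  2.000e-01 -0.000e+00 -5.400e+00]
 [ 5.623e+02 -2.591e+02  2.039e+02 -2.000e-01  3.000e-01 -5.400e+00]]
-96.71968197323612 [[-0.117  -0.9931  0.    ]
 [-0.9931  0.117   0.    ]
 [-0.     -0.     -1.    ]] 39.60183966039654
[  1.65263014   2.41575268 203.94495156]
```

View pics/wrist8.png

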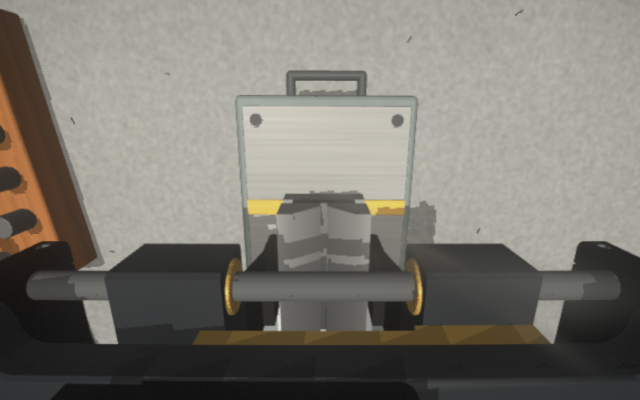

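View pics/scene8.png

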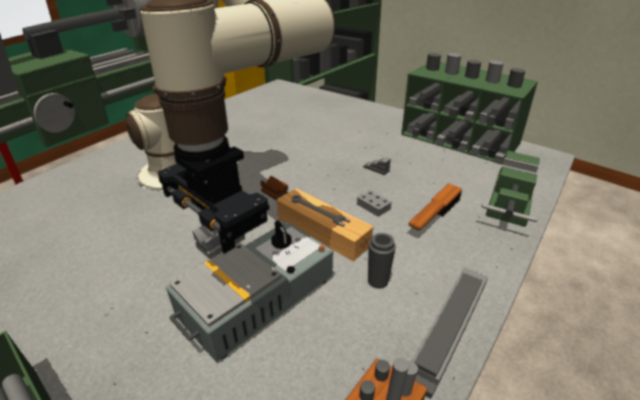

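Everything else is where it was. The block hangs over the brass strip, whose ends show at (247,207) and (406,208). I'll refine the pole middle from this view.

Run:
```python
from h import *
crop('pics/wrist8.png','pics/w8s.png',225,85,425,245,4)
```

```text
(no output)
```

View pics/w8s.png

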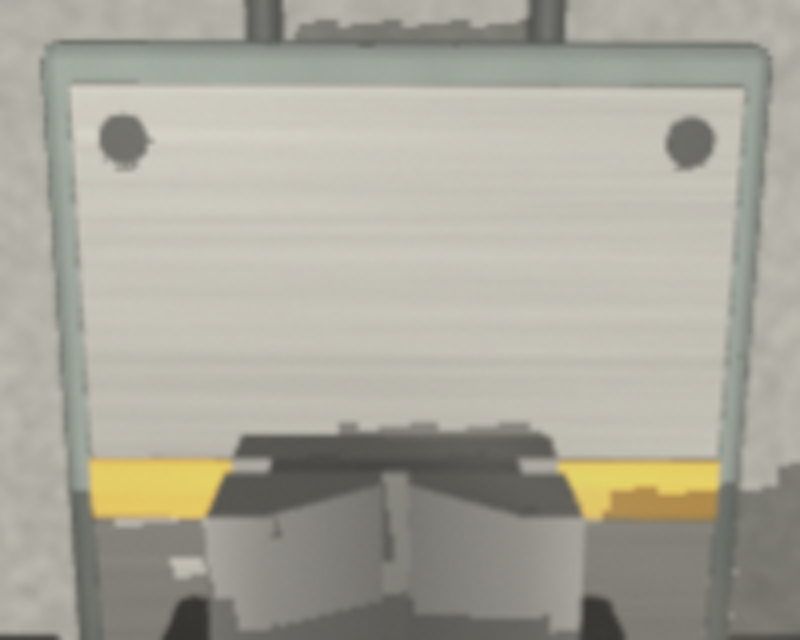

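Run:
```python
from h import *
np.set_printoptions(precision=1,suppress=True)
c=np.load('c8.npy',allow_pickle=True).item()
f=lambda p:(np.array(p)+.5)/4-.5+np.array((225,85))
a=lambda d:np.degrees(np.arctan2(d[1],d[0]))
b=onplane(c,f([[91,459],[94,519],[720,459],[718,520]]),100)
l,r=b[:2].mean(0),b[2:].mean(0);print('brass',l,r,(l+r)/2,a(l-r),np.linalg.norm(l-r),np.linalg.norm(b[0]-b[1]))
p=onplane(c,f([[70,86],[744,88]]),100);print('edge',p,p.mean(0),a(p[0]-p[1]))
y=np.radians(-6.8);print('pole from edge',p.mean(0)[:2]+77*np.array([-np.sin(y),np.cos(y)]))
e=onplane(c,f([[208,517],[585,517]]),215);print('block end',e,e.mean(0),np.linalg.norm(e[0]-e[1]),a(e[0]-e[1]))
o=telemetry.get_obs();R=o['eef_rot'];print('end rel',R.T@(e.mean(0)-o['ee_pos']))
lo=onplane(c,f([[240,436],[550,436]]),180);print('lower',lo,np.linalg.norm(lo[0]-lo[1]),R.T@(lo.mean(0)-o['ee_pos']))
print('pole rel',R.T@((l+r)/2-o['ee_pos']))
```

```text
brass [ 620.4 -267.3  100. ] [ 497.2 -252.4  100. ] [ 558.8 -259.8  100. ] -6.875114794033913 124.13300482649424 12.411224741172385
edge [[ 610.6 -343.3  100. ]
 [ 488.7 -328.4  100. ]] [ 549.7 -335.9  100. ] -6.957849128326402
pole from edge [ 558.8 -259.4]
block end [[ 577.1 -293.9  215. ]
 [ 537.5 -289.2  215. ]] [ 557.3 -291.6  215. ] 39.80662571639082 -6.828472437988288
end rel [ 32.9   1.2 -11.1]
lower [[ 577.7 -293.8  180. ]
 [ 537.1 -289.   180. ]] 40.82132020158504 [32.7  1.1 23.9]
pole rel [  1.2   3.4 103.9]
```

Sizes check out: brass 124.1 x 12.4 mm, block 39.8 mm wide, angles -6.9° and -6.8°. I need to shift by about (2.8, 2.0) mm in tool axes, then lower 58 mm first.

```bash
python3 -m handwheel '2.8 2 0 0;0 0 5 0;0 0 10 0;0 0 12 0;0 0 12 0;0 0 10 0;0 0 6 0;0 0 3 0;0 0 0 0;0 0 0 0' 34
python3 -m handwheel '0 0 0 0;0 0 0 0;0 0 0 0;0 0 0 0;0 0 0 0;0 0 0 0;0 0 0 0;0 0 0 0;0 0 0 0;0 0 0 0' 34
python3 - <<'E'
from h import *
c=eyes.calibration('wrist');np.save('c9.npy',c,allow_pickle=True)
for n in ('wrist','scene','side'):cv2.imwrite(f'pics/{n}9.png',eyes.grab_frame(n))
crop('pics/wrist9.png','pics/w9s.png',225,145,425,275,4)
crop('pics/scene9.png','pics/s9s.png',150,160,350,300,4)
o=telemetry.get_obs();print(o['ee_pos'],o['eef_rot'].round(4),o['force'])
E
```

```text
time_s: 18.5
ee_pos: [560.3, -261.7, 146.2]
eef_rot: [[-0.117, -0.993, 0.001], [-0.993, 0.117, -0.0], [0.0, -0.001, -1.0]]
force: [0.3, 0.1, -6.5]
finger_gap: 39.6
time_s: 19.33
ee_pos: [560.0, -261.6, 146.0]
eef_rot: [[-0.117, -0.993, 0.0], [-0.993, 0.117, -0.0], [0.0, -0.0, -1.0]]
force: [0.5, -0.0, -6.3]
finger_gap: 39.7
[ 559.98616118 -261.5751287   145.94920265] [[-0.1169 -0.9931  0.    ]
 [-0.9931  0.1169  0.    ]
 [-0.     -0.     -1.    ]] [-0.13890362  0.38572236 -6.73212344]
```

View pics/w9s.png

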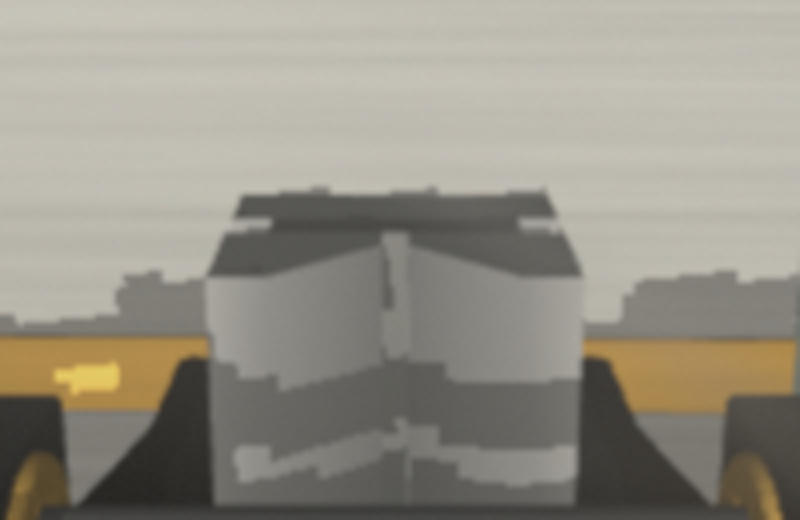

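View pics/s9s.png

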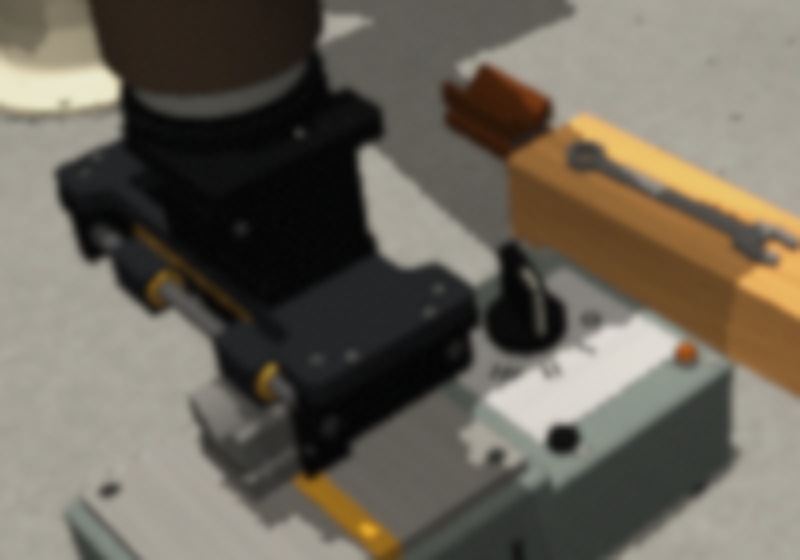

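```bash
python3 - <<'E'
from h import *
np.set_printoptions(precision=1,suppress=True)
c=np.load('c9.npy',allow_pickle=True).item()
f=lambda p:(np.array(p)+.5)/4-.5+np.array((225,145))
o=telemetry.get_obs();R=o['eef_rot'];T=lambda P:(P-o['ee_pos'])@R
b=onplane(c,f([[150,339],[150,411],[640,339],[640,412]]),100);print('brass',T(b),T(b).mean(0))
e=onplane(c,f([[208,276],[583,276]]),157);print('end',T(e),T(e).mean(0))
im=cv2.imread('pics/wrist9.png');hsv=cv2.cvtColor(im,cv2.COLOR_BGR2HSV)
m=cv2.inRange(hsv,(15,90,60),(32,255,255));m[:228]=0;m[250:]=0
for y in range(232,244,3):
    x=np.where(m[y])[0];print(y,x.min(),x.max())
E
python3 - <<'E'
from h import *
crop('pics/wrist9.png','pics/w9t.png',200,190,440,270,3)
E
```

```text
brass [[  4.5 -36.7  45.9]
 [ -7.6 -37.3  45.9]
 [  4.3  38.9  45.9]
 [ -7.9  39.5  45.9]] [-1.7  1.1 45.9]
end [[ 33.1 -18.7 -11.1]
 [ 33.1  20.8 -11.1]] [ 33.1   1.  -11.1]
232 223 423
235 224 423
238 224 422
241 224 422
```

View pics/w9t.png

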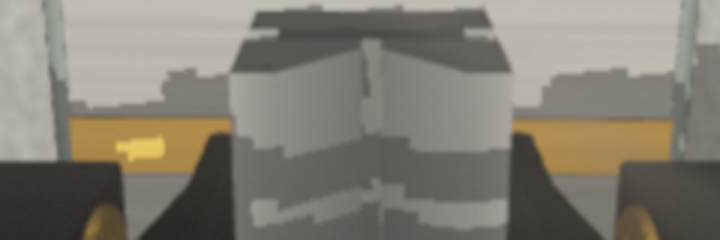

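Run:
```python
from h import *
np.set_printoptions(precision=1,suppress=True)
c=np.load('c9.npy',allow_pickle=True).item();o=telemetry.get_obs();R=o['eef_rot']
b=(onplane(c,[[223.3,238.5],[423,238.5]],100)-o['ee_pos'])@R;print(b,b.mean(0))
```

```text
[[ -1.6 -61.2  45.9]
 [ -1.8  63.1  45.9]] [-1.7  1.  45.9]
```

The block centre (-1.9, 1.0) matches the pole middle (-1.7, 1.0) in tool axes. Lower the last 12 mm.

```bash
python3 -m handwheel '0 0 1 0;0 0 2 0;0 0 3 0;0 0 3 0;0 0 2 0;0 0 1 0;0 0 0 0;0 0 0 0;0 0 0 0;0 0 0 0' 34
python3 -m handwheel '0 0 0 0;0 0 0 0;0 0 0 0;0 0 0 0;0 0 0 0;0 0 0 0;0 0 0 0;0 0 0 0;0 0 0 0;0 0 0 0' 34
python3 - <<'E'
from h import *
np.set_printoptions(precision=2,suppress=True)
for n in ('wrist','scene','side'):cv2.imwrite(f'pics/{n}10.png',eyes.grab_frame(n))
o=telemetry.get_obs();print(o['ee_pos'],o['eef_rot'],o['force'],o['joint_velocities'],o['finger_gap'])
a=cv2.imread('pics/scene10.png')[150:300,150:350];b=cv2.imread('pics/wrist10.png')[140:290,220:430]
cv2.imwrite('pics/f10.png',np.hstack([cv2.resize(a,(400,300),interpolation=2),cv2.resize(b,(400,300),interpolation=2)]))
E
```

```text
time_s: 20.32
ee_pos: [560.1, -261.6, 134.1]
eef_rot: [[-0.117, -0.993, 0.0], [-0.993, 0.117, -0.0], [0.0, -0.0, -1.0]]
force: [0.2, 0.3, -5.4]
finger_gap: 39.5
time_s: 21.15
ee_pos: [560.0, -261.6, 133.9]
eef_rot: [[-0.117, -0.993, -0.0], [-0.993, 0.117, 0.0], [0.0, 0.0, -1.0]]
force: [-0.2, -0.3, -5.6]
finger_gap: 39.6
[ 559.98 -261.56  133.95] [[-0.12 -0.99 -0.  ]
 [-0.99  0.12 -0.  ]
 [ 0.    0.   -1.  ]] [ 0.92 -0.03 -5.28] [-0.05 -0.02 -0.02 -0.02  0.02 -0.13] 39.72393923015444
```

View pics/f10.png

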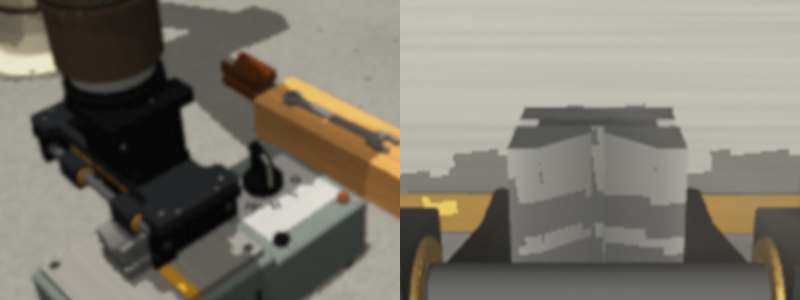

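View pics/side10.png

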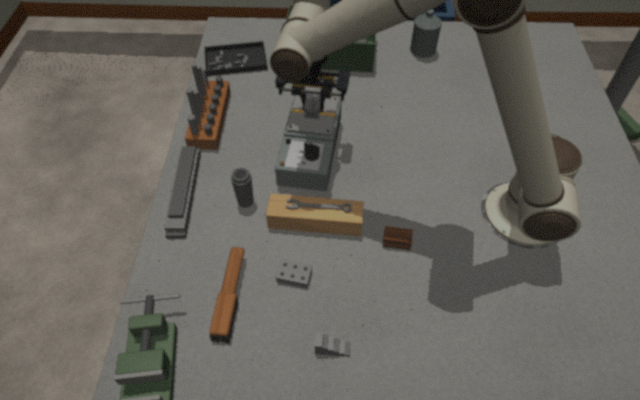

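The block is still, level, centred, and about 10 mm up (TCP 133.95 mm with the underside 23.9 mm below it). Weight is still 5–6 N on the wrist, so it isn't touching, and nothing else has moved. Handing in.

```bash
python3 -c "
from workcell import order
print(order.finish_job())"
```

```text
the job is handed in; nothing more can be done
None
```

The V-block is being held level and still about 10 mm above the middle of the pole plate. I handed the job in at about 21 s, with the grip still closed.

- **Selector:** it started on one tick. I turned it 40° clockwise before touching the block. An enlarged view showed the pointer covering the two-tick mark, with the one-tick and three-tick marks on either side.
- **Pick-up and carry:** I gripped the bare grey V-block, not the brown look-alike, across its long sides with a 40 mm gap. I carried it over with its underside about 180 mm up.
- **Centring:** 12 mm above the final height, the wrist view put the block's centre within about 0.2 mm of the pole middle. Its length was square across the gap to about 0.1°. I did not measure this again after the last straight descent.
- **Height and contact:** the underside is at about 110 mm, worked out from the tool height and the grip offset. The wrist carries a steady 5–6 N, the block's weight, so it is not touching the unit.
- **Other items:** before and after pictures show the baulk, spanner, sleeve, brush and the other blocks where they started.

**Disagreement:** the two estimates of where the block sits along the jaws differed by about 2 mm. I centred it on the later one, taken relative to the plate in the same wrist picture.

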